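# Book a batch at the bench scanner and hold the plug gauge ready

## Robot

A 6-joint arm with a two-finger parallel gripper is mounted at the origin on the work surface. World frame = base frame: x ahead of the robot, y to its left, z up, the work surface at z = 0. Lengths are in m, angles in rad, forces in N, time in s.
With the tool pointing down it reaches from about 0.35 to 0.925 m from the base axis. Payload 6.4 kg.
Tool frame: the origin (TCP) lies midway between the tips of the shut fingers; the grasp point (between the pads) lies 19 mm behind it; x points along the fingers, y is the direction in which the jaws open and shut, and the axes are right-handed (so a half turn about x gives the same grasp; the last joint's range is limited). The gripper opens to 94 mm and grips with 3 to 60 N. Pads are 16 mm wide; open, the fingers measure 119 mm over their backs; the gripper's body (75 mm by 177 mm) begins 78 mm behind the grasp point.
Start: joints at [1.014, 0.245, 1.558, -0, 1.339, -0.174], TCP at [0.243, 0.603, 0.205] pointing down, gripper open.
Joint ranges: [-3.13, 3.13], [-1.02, 2.26], [0.13, 2.54], [-0.95, 4.09], [0.21, 2.88], [-2.74, 2.74]. Speed limits (rad/s): [2.57, 2.57, 3.14, 3.14, 3.14, 3.14].

## Interface

Orientations are given as a rotation vector (axis times angle).
In Python, from bench import observe, get_image, camera_model, ticket gives the robot as it stands.
- The arm moves only by the tool move_arm, never from a script. Its argument "steps" is a list that holds one entry, the list of rows, each a list of 4 numbers: the shift along the tool's x, y, z in mm, then the turn about the tool's x in degrees. In form: [[[x, y, z, spin], ...]]. A call has 1 to 10 rows; each row is the pose to reach, as a shift and turn from the pose commanded when the call began, along the tool's axes at that moment; what a row does not reach only later rows make up. A row lasts 1/8 s, in which the tool goes at most 62.5 mm and 10.7 degrees, less where a joint would pass 70% of its speed; a pose out of reach is approached as far as the arm can. A call with a gripper value outside its range is refused whole. "claw" is the finger opening in mm, from 0 to 94, set as the call begins (left out, the last holds). The fingers move at their own pace and stop on an object; "newtons" is the grip in N (left out, the last holds). Time passes only in rows, so rows that repeat a pose let the fingers close. It gives the time, the measured TCP pose, the force and the opening at its end, in the units of the state.
- observe(): the state, without advancing time (a new reading comes with each control period).
- get_image(name): name is "scene" or "side" or "wrist"; returns the picture (384x512x3 uint8, blue, green, red); there is no depth.
- camera_model(name): a dict with "fx", "fy", "cx", "cy" (pixels), "R" (3x3) and "t" (3): a world point X has camera coordinates R X + t. Camera axes: x right, y down, z forward; pixel columns grow to the right and rows downward; lengths in m; the calibration is good to about 2 mm. A picture is of the moment at which its call begins: read the wrist's pose just before it. camera_model takes no time and is no camera call; for the wrist camera it gives the pose at the moment of the call.
- ticket.hand_in(): hands the job in, once; it reports no verdict.
The state is a dict: "time": time; "q": joint angles; "joint_velocities": joint speeds; "tau": joint torques, N m; "tool_pos": TCP position; "tcp_rot": TCP orientation; "force": force on the tool from outside, world axes, zero at the start; "moment": the same for the moment, N m; "finger_gap": finger opening in m.
Only numpy, scipy, OpenCV 4.12 (cv2) and the standard library are available. Lean on these libraries where they do the work, as an engineer would, in place of code of your own. Each camera call takes 0.05 s, during which the arm holds its last target.

## Task

Log this batch for gauging: first turn the labelled parts can, left standing where it is on the bench, so that its label squarely faces the scanner's window, and let go of it. Then draw the plug gauge (the one with the square handle) right out of its leaning rack, turn it level and hold it up still, at least 20 cm above the bench, ready for use: finish while still holding it there, do not put it down. Do not disturb the other two tools in the rack, the cup or the spanner.

Things in the scene. Friction and masses are not known exactly. Their poses are not given: they have to be found in the camera images.
- can_mid (a point): Labelled parts can: closed aluminium cylinder, 56 mm diameter, 96 mm high, 0.35 kg, loose, upright. Point: its centre, 48 mm up; z up its axis, x out through the middle of the paper label with dark bars on its side. A black lid rib (26 x 8 mm, 5 high) runs from the lid's centre to the rim over the label. The label starts 0.7 to 1.9 rad anticlockwise (from above) off the scanner.
- scan_window (a point): Centre of the dark window of the scanner, a fixed grey block 90 x 100 mm in plan, 91 mm high, with a small hood. The window is 55 mm up and looks along this point's -x (z up) at the can, whose axis stands 107 to 132 mm off. The label faces it when, seen from above, the can's x points at this point.
- rack: Fixed rack, 250 mm wide (y), 106 mm high: wooden block on a dark foot. Its sloping face looks to -x and up, with three blind holes 88 mm apart along y, 24 mm wide, 40 mm deep, one tool in each, in any order. Origin: centre of underside, z up. The hole axes lean 45 degrees from upright towards -x (the robot's side); the middle mouth is at x -35, z 85 mm.
- gauge_mid (a point): Plug gauge in one rack hole, loose, 0.25 kg, 150 mm long: steel plug 22 mm diameter, 45 long (40 in the hole); aluminium handle 20 x 20 mm square, 70 long; thin steel plug 14 mm, 35 long. Point: the handle's middle, 80 mm from the lower end. z along it to the thin end (leaning 45 to 50 degrees to the rack front); x, y square to the flats, y level, along the row. 40 mm along z clears the hole.
- reamer_mid (a point): The reamer in another hole of the rack, to be left alone: 22 mm steel end, round wooden waisted handle 30 mm in diameter, 135 mm long in all. This point is 80 mm from its lower end, on its axis; z runs to its upper end.
- punch_mid (a point): The punch in another hole of the rack, to be left alone: dark steel rod 22 mm in diameter and 112 mm long with a flat round head 36 mm in diameter. This point is 80 mm from its lower end, on its axis; z runs to its upper end.
- cup: Steel mug, 72 mm in diameter, 85 mm high, standing between the rack and the scanner, to be left alone. Origin: centre of its underside; handle at +y.
- spanner: Steel spanner, 170 mm long, lying near the robot, to be left alone. Origin: centre of its underside, x along it.
Things that resemble listed ones, but are neither listed nor needed, are in the scene too. What is shaped like the part that bears can_mid but green or red is not meant.

How it is judged:
On the way, in this order (a step that is already met when the one before it is completed fails the run):
1. the can stands on the bench, released, its label facing the scanner's window (x of scan_window in the frame of can_mid between 0.05 and 0.16 m and y of scan_window in the frame of can_mid between -0.03 and 0.03 m and angle between can_mid's own z axis and vertical below 0.1 rad and height (world z) of can_mid below 0.053 m and contact force between the fingers and can below 0.1 N), for 0.2 s.
2. the plug gauge is drawn clear of the rack, in the fingers (distance of gauge_mid from where it was at the start of the episode above 0.045 m and height (world z) of gauge_mid above 0.14 m and contact force between gauge and rack below 0.1 N and contact force between the fingers and gauge above 1 N), for 0.1 s.
At the end, for the whole second after the job is handed in: Can upright on the bench, released, label pointing within 30 mm sideways of the window centre. Gauge held still in the fingers, touching nothing else, level within 12 degrees, its handle over 18 cm up. Reamer, punch, cup and spanner within 3 cm of their starts (all of step 1 and height (world z) of gauge_mid above 0.18 m and angle between gauge_mid's own z axis and vertical between 1.35 and 1.79 rad and contact force between the fingers and gauge above 1 N and contact force between gauge and rack below 0.1 N and contact force between gauge and can below 0.1 N and contact force between gauge and scanner below 0.1 N and contact force between gauge and toolbox below 0.1 N and contact force between gauge and smalldrawers below 0.1 N and contact force between gauge and grinder below 0.1 N and linear speed of gauge below 0.03 m/s and distance of each of reamer_mid, punch_mid, cup, spanner from where it was at the start of the episode below 0.03 m); the arm keeps its last pose, push and grip.
It fails at once if the can is knocked over or lifted off more than 3 cm (angle between can_mid's own z axis and vertical above 0.5 rad or height (world z) of can_mid above 0.078 m).
It fails at once if another tool is pulled or knocked in the rack, or the cup or spanner is moved (3 cm) (distance of any of reamer_mid, punch_mid, cup, spanner from where it was at the start of the episode above 0.03 m).
It also fails if it takes over 64 s, if anything falls off the work surface, if the arm or the gripper's body presses on something with over 40 N, if the wrist force passes 120 N, or if a joint passes its speed limit or range.

## Working session

There is one attempt and no reset: what is moved stays moved. The work goes in short steps, Python scripts to look and compute and a tool call to move; the robot and the scene stay as the last step left them, time stands still between calls to the robot, and variables do not carry over. Pictures are saved under pics/ and viewed, and the job is handed in when it is done.

Besides the shell and the picture viewer there is one more tool, called after "Emit:" by a JSON object that holds its "fn" and its "kwargs". move_arm: Moves the arm, as the interface text tells. Its arguments: {"type":"object","properties":{"steps":{"type":"array","items":{"type":"array","items":{"type":"array","items":{"type":"number"}}}},"claw":{"type":"number"},"newtons":{"type":"number"}},"required":["steps"]}

```bash
ls; mkdir -p pics; python3 - <<'E'
from bench import observe,get_image,camera_model
import cv2,numpy as np
for n in ["scene","side","wrist"]:
    m=camera_model(n); im=get_image(n)
    cv2.imwrite(f"pics/{n}0.png",im)
    print(n,{k:np.round(v,3).tolist() for k,v in m.items()}, "pos",np.round(-np.array(m["R"]).T@np.array(m["t"]),3))
print(observe())
E
```

```text
pics
scene {'fx': 431.023, 'fy': 431.023, 'cx': 253.509, 'cy': 191.747, 'R': [[-0.672, 0.741, 0.007], [0.5, 0.459, -0.734], [-0.547, -0.49, -0.679]], 't': [0.353, -0.216, 1.416]} pos [1.12  0.531 0.8  ]
side {'fx': 472.518, 'fy': 472.518, 'cx': 247.392, 'cy': 189.666, 'R': [[0.766, -0.643, -0.003], [-0.323, -0.38, -0.867], [0.556, 0.665, -0.499]], 't': [-0.42, 0.28, 0.873]} pos [-0.073 -0.744  0.676]
wrist {'fx': 297.668, 'fy': 297.668, 'cx': 262.515, 'cy': 193.655, 'R': [[0.374, 0.928, -0.002], [0.903, -0.363, 0.23], [0.213, -0.088, -0.973]], 't': [-0.648, -0.024, 0.389]} pos [0.181 0.627 0.383]
{'time': 0.15, 'q': array([ 1.01392125e+00,  2.45654318e-01,  1.55869871e+00, -2.66761032e-05,
        1.33870299e+00, -1.74081971e-01]), 'joint_velocities': array([-3.21415695e-04, -2.71148418e-03, -4.88570444e-03,  3.52742392e-04,
       -1.18025291e-03,  1.37568016e-08]), 'tau': array([-9.40180507e-04, -4.16267180e+01, -3.14981675e+01,  6.84651663e-02,
        3.16123129e-02, -1.02196286e-04]), 'tool_pos': array([0.24253241, 0.60257227, 0.20461704]), 'tcp_rot': array([ 0.29924228,  1.5503543 , -0.30141468]), 'force': array([ 0.27967724, -0.98689964, -0.13332268]), 'moment': array([-0.01088769,  0.06564435, -0.01188823]), 'finger_gap': 0.09418304787336748}
```

View pics/scene0.png

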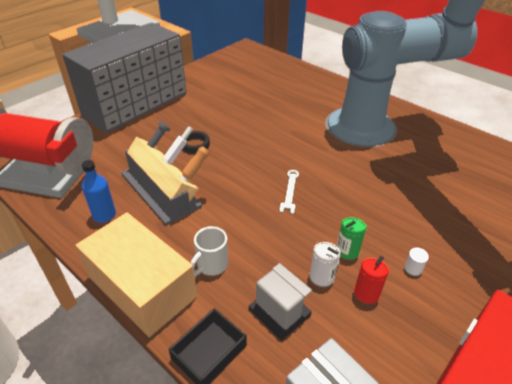

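View pics/side0.png

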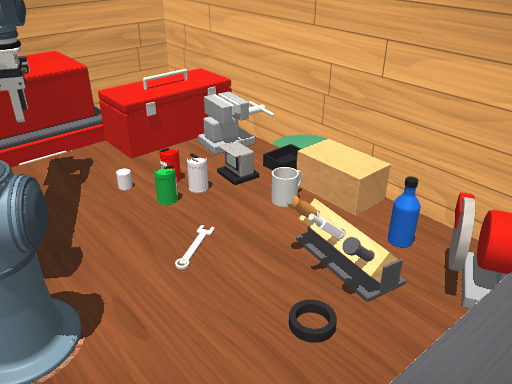

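View pics/wrist0.png

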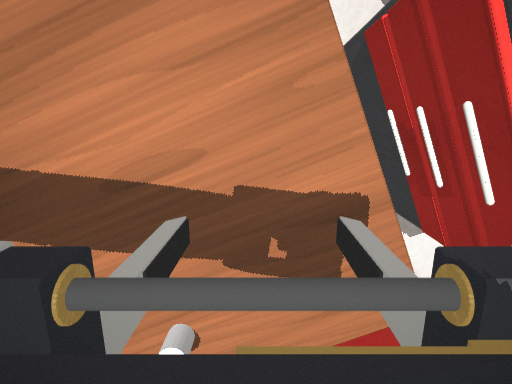

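The scene view shows the white can at (324,265) with a green can at (352,240) and a red one at (371,280). The scanner is at (281,300), the mug at (210,250) and the rack at (165,180). In the rack the punch is at the left, the gauge in the middle and the reamer at the right. I'll enlarge crops to measure.

```bash
cat > h.py <<'E'
import numpy as np,cv2
from bench import observe,get_image,camera_model
def ray(m,u,v):
    R=np.array(m["R"]);t=np.array(m["t"])
    d=R.T@np.array([(u-m["cx"])/m["fx"],(v-m["cy"])/m["fy"],1.]); return -R.T@t,d/np.linalg.norm(d)
def plane(m,u,v,z):
    o,d=ray(m,u,v); return o+d*(z-o[2])/d[2]
def tri(rs):
    A=np.zeros((3,3));b=np.zeros(3)
    for o,d in rs:
        P=np.eye(3)-np.outer(d,d);A+=P;b+=P@o
    x=np.linalg.solve(A,b); return x,[np.linalg.norm(np.cross(x-o,d)) for o,d in rs]
def proj(m,X):
    c=np.array(m["R"])@np.array(X)+np.array(m["t"]); return np.array([m["fx"]*c[0]/c[2]+m["cx"],m["fy"]*c[1]/c[2]+m["cy"]])
def crop(im,x0,y0,x1,y1,f,name):
    c=cv2.resize(im[y0:y1,x0:x1],None,fx=f,fy=f,interpolation=cv2.INTER_CUBIC)
    cv2.imwrite("pics/"+name,c)
E
python3 - <<'E'
from h import *
s=cv2.imread("pics/scene0.png");d=cv2.imread("pics/side0.png")
crop(s,240,205,400,325,5,"c1.png");crop(s,115,110,235,230,5,"c2.png")
crop(d,145,130,305,220,5,"c3.png");crop(d,280,180,410,300,5,"c4.png")
E
```

```text
(no output)
```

View pics/c1.png

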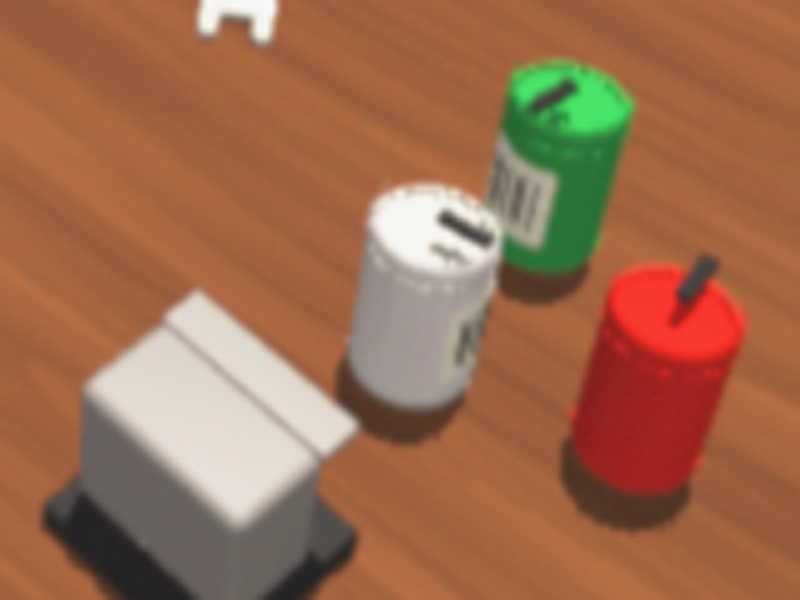

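View pics/c2.png

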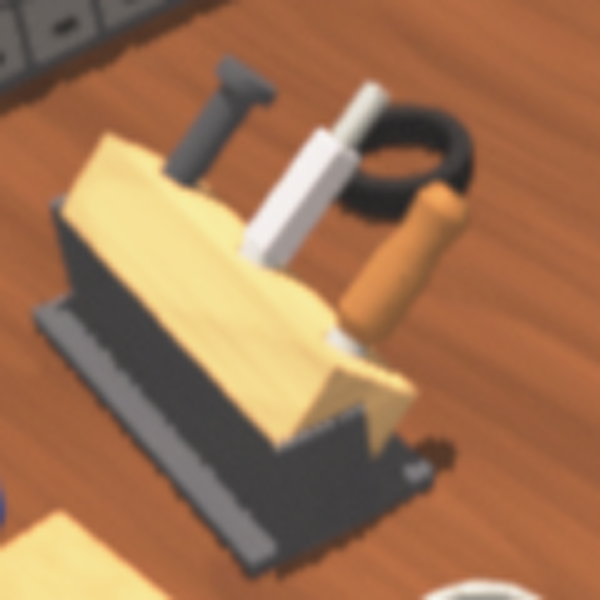

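View pics/c3.png

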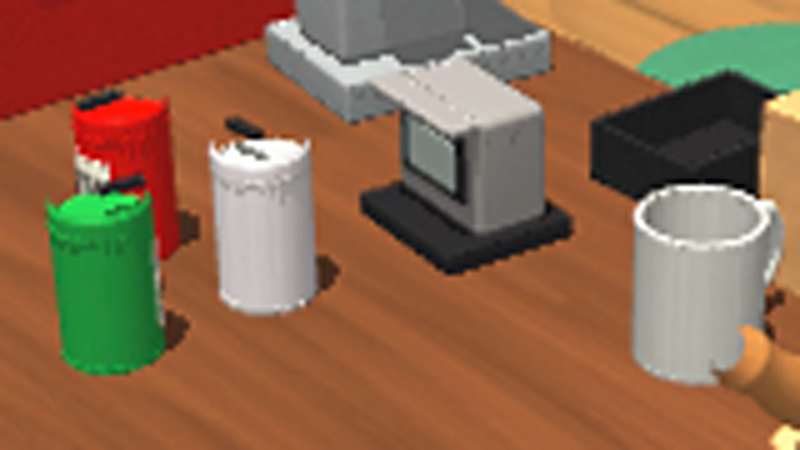

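View pics/c4.png

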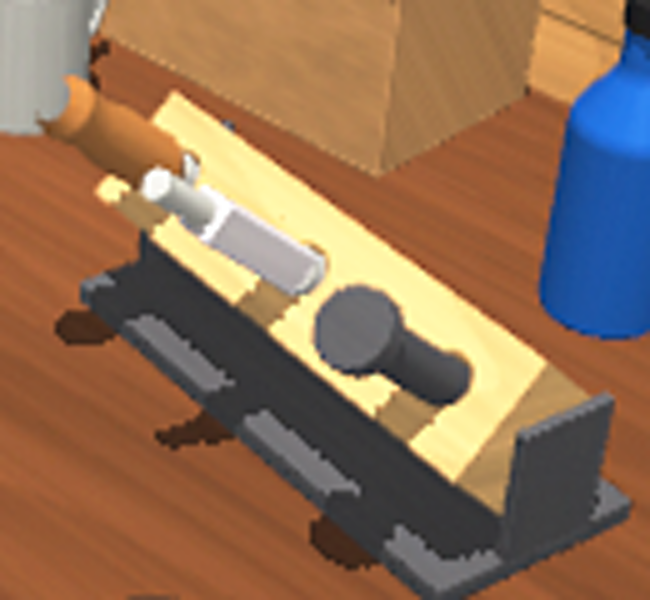

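```bash
python3 - <<'E'
from h import *
S=camera_model("scene");D=camera_model("side")
np.set_printoptions(precision=4,suppress=True)
C1=lambda u,v:(240+u/5,205+v/5); C2=lambda u,v:(115+u/5,110+v/5);C3=lambda u,v:(145+u/5,130+v/5);C4=lambda u,v:(280+u/5,180+v/5)
# can
s=cv2.imread("pics/scene0.png");d=cv2.imread("pics/side0.png")
print("lid scene",plane(S,*C1(435,230),.096),"lid side",plane(D,*C3(262,155),.096), tri([ray(S,*C1(435,230)),ray(D,*C3(262,155))]))
print("base scene front",plane(S,*C1(412,407),0),"side",plane(D,*C3(268,310),0))
a=plane(S,*C1(440,215),.1);b=plane(S,*C1(492,240),.1);print("rib",a,b,np.degrees(np.arctan2(*(b-a)[1::-1])))
a=plane(D,*C3(262,135),.1);b=plane(D,*C3(228,122),.1);print("rib side",a,b,np.degrees(np.arctan2(*(b-a)[1::-1])))
for n,p in dict(A=(85,388),B=(240,528),C=(320,460),Dd=(165,325),h1=(200,290),h2=(358,425)).items(): print(n,plane(S,*C1(*p),.091))
print("win",plane(D,*C3(433,160),.055))
# gauge
g_s_thin=ray(S,*C2(375,90));g_d_thin=ray(D,*C4(157,184));print("thin end",tri([g_s_thin,g_d_thin]))
print("handle top", tri([ray(S,*C2(338,140)),ray(D,*C4(218,225))]),"bottom",tri([ray(S,*C2(265,250)),ray(D,*C4(308,277))]))
print("rack foot scene corners",[plane(S,*C2(*p),0.0) for p in [(38,318),(255,575),(432,480)]])
print("rack foot side",[plane(D,*C4(*p),0.0) for p in [(85,295),(440,598),(630,515)]])
print("punch head",tri([ray(S,*C2(247,82)),ray(D,*C4(357,330))]))
E
```

```text
lid scene [0.5837 0.2598 0.096 ] lid side [0.5702 0.2393 0.096 ] (array([0.5789, 0.2556, 0.0876]), [np.float64(0.0017365136967101057), np.float64(0.0017365136967099906)])
base scene front [ 0.6004  0.2734 -0.    ] side [0.566  0.2367 0.    ]
rib [0.5787 0.2582 0.1   ] [0.5751 0.2819 0.1   ] 98.48050052932103
rib side [0.5801 0.2531 0.1   ] [0.575  0.2792 0.1   ] 100.88549782028831
A [0.7394 0.2022 0.091 ]
B [0.7471 0.2867 0.091 ]
C [0.7032 0.2908 0.091 ]
Dd [0.6947 0.2056 0.091 ]
h1 [0.6714 0.2048 0.091 ]
h2 [0.6805 0.2921 0.091 ]
win [0.6884 0.2383 0.055 ]
thin end (array([ 0.5325, -0.2189,  0.1575]), [np.float64(5.73089770970683e-05), np.float64(5.7308977096984913e-05)])
handle top (array([ 0.5555, -0.2297,  0.1329]), [np.float64(0.0026199274288007538), np.float64(0.0026199274288008605)]) bottom (array([ 0.6081, -0.2368,  0.0863]), [np.float64(0.003816832725223111), np.float64(0.003816832725222911)])
rack foot scene corners [array([ 0.6715, -0.3725,  0.    ]), array([ 0.7157, -0.1254,  0.    ]), array([ 0.609, -0.11 ,  0.   ])]
rack foot side [array([ 0.6179, -0.1047,  0.    ]), array([ 0.5789, -0.3466,  0.    ]), array([ 0.6817, -0.3674,  0.    ])]
punch head (array([ 0.549 , -0.3099,  0.1289]), [np.float64(0.00048188932378034026), np.float64(0.00048188932378046543)])
```

```bash
cat >> h.py <<'E'
from scipy.spatial.transform import Rotation as Ro
def tool():
    o=observe(); return np.array(o["tool_pos"]),Ro.from_rotvec(o["tcp_rot"]).as_matrix(),o
def shift(target):
    p,R,o=tool(); return np.round(1000*R.T@(np.array(target)-p),1)
E
python3 - <<'E'
from h import *
np.set_printoptions(precision=4,suppress=True)
S=camera_model("scene");D=camera_model("side")
C1=lambda u,v:(240+u/5,205+v/5);C3=lambda u,v:(145+u/5,130+v/5)
p,R,o=tool();print(R)
print("green lid",plane(S,*C1(571,99),.096),plane(D,*C3(100,208),.096));print("red lid",plane(S,*C1(677,313),.096),plane(D,*C3(122,115),.096))
print(shift([.578,.258,.2]))
E
```

```text
[[-0.0008  0.3735  0.9276]
 [-0.0013  0.9276 -0.3735]
 [-1.     -0.0014 -0.0002]]
green lid [0.4809 0.2611 0.096 ] [0.4691 0.2431 0.096 ]
red lid [0.553  0.3571 0.096 ] [0.5387 0.3332 0.096 ]
[   4.8 -194.3  439.9]
```

Emit:
{"fn": "move_arm", "kwargs": {"steps": [[[0,-25,55,0],[0,-49,110,0],[0,-73,165,0],[0,-97,220,0],[0,-121,275,0],[0,-145,330,0],[0,-170,385,0],[0,-194,430,0],[0,-194,430,0]]], "claw": 80}}

```text
time: 1.27
tool_pos: [0.5709, 0.2597, 0.205]
tcp_rot: [0.304, 1.55, -0.304]
force: [-0.1, 0.0, -0.8]
finger_gap: 0.08
```

```bash
python3 - <<'E'
from h import *
np.set_printoptions(precision=4,suppress=True)
import json
m=camera_model("wrist");im=get_image("wrist");cv2.imwrite("pics/w1.png",im)
json.dump({k:np.array(v).tolist() for k,v in m.items()},open("w1.json","w"))
p,R,o=tool();print(p,o["q"],o["time"]);print(proj(m,[.578,.258,.096]),proj(m,[.69,.245,.09]))
cv2.imwrite("pics/w1b.png",cv2.resize(im,None,fx=1.5,fy=1.5,interpolation=cv2.INTER_CUBIC))
E
```

```text
[0.5697 0.2612 0.205 ] [ 0.2492  0.1927  1.62    0.0003  1.3298 -0.9362] 1.325
[264.4796 198.4464] [291.8426 292.7788]
```

View pics/w1b.png

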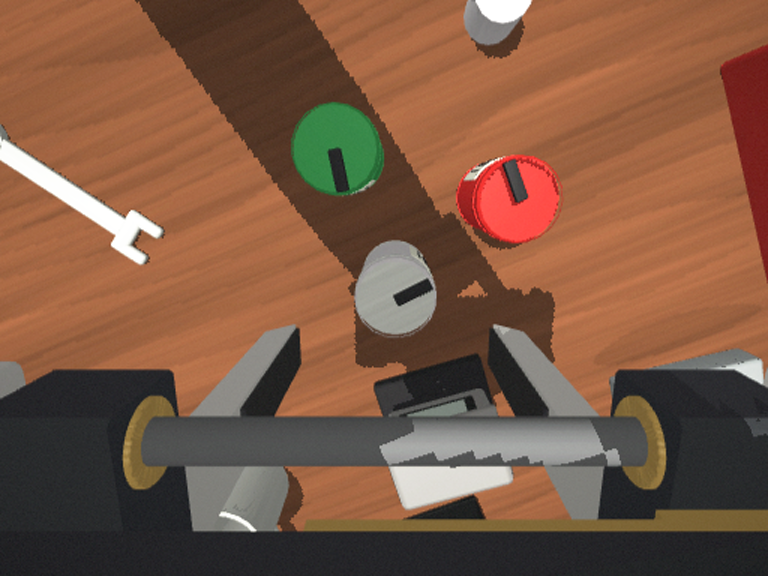

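The wrist view shows the lid centre at about (264,197), the rib pointing right to (287,191) and the scanner window at about (295,272).

```bash
python3 - <<'E'
from h import *
import json
np.set_printoptions(precision=4,suppress=True)
m=json.load(open("w1.json"))
f=lambda u,v,z:plane(m,u/1.5,v/1.5,z)
c=f(396,295,.096);a=f(397,300,.101);b=f(430,286,.101);print(c,a,b,np.degrees(np.arctan2(b[1]-a[1],b[0]-a[0])),np.degrees(np.arctan2(b[1]-c[1],b[0]-c[0])))
print("window",f(443,409,.055),"foot front",f(375,382,.006),f(487,355,.006))
D=camera_model("side");S=camera_model("scene")
print("win tri",tri([ray(m,443/1.5,409/1.5),ray(D,145+433/5,130+160/5)]))
print("shift to can centre at z .054",shift([c[0],c[1],.054]))
E
```

```text
[0.5761 0.2582 0.096 ] [0.5783 0.258  0.101 ] [0.5777 0.2814 0.101 ] 91.4766913666879 86.01948429174605
window [0.6877 0.254  0.055 ] foot front [0.6655 0.2015 0.006 ] [0.6793 0.305  0.006 ]
win tri (array([0.6959, 0.252 , 0.0456]), [np.float64(0.00290479031636078), np.float64(0.0029047903163606434)])
shift to can centre at z .054 [150.9  -0.3   7.2]
```

Emit:
{"fn": "move_arm", "kwargs": {"steps": [[[0,0,8,0],[50,0,8,0],[100,0,8,0],[150,0,8,0],[150,0,8,0],[150,0,8,0]]]}}

```text
time: 2.08
tool_pos: [0.5777, 0.2605, 0.0576]
tcp_rot: [0.3, 1.547, -0.298]
force: [0.8, 0.1, 0.0]
finger_gap: 0.08
```

Emit:
{"fn": "move_arm", "kwargs": {"steps": [[[0,0,0,0],[0,0,0,0],[0,0,0,0],[0,0,0,0],[0,0,0,0]]], "claw": 50, "newtons": 12}}

```text
time: 2.7
tool_pos: [0.5773, 0.2588, 0.0568]
tcp_rot: [0.3, 1.549, -0.301]
force: [-2.4, -3.5, 5.9]
finger_gap: 0.056
```

Emit:
{"fn": "move_arm", "kwargs": {"steps": [[[0,0,0,10],[0,0,0,20],[0,0,0,30],[0,0,0,40],[0,0,0,50],[0,0,0,60],[0,0,0,70],[0,0,0,80],[0,0,0,90],[0,0,0,98]]]}}

```text
time: 3.95
tool_pos: [0.5788, 0.2596, 0.0567]
tcp_rot: [1.59, 0.91, -1.581]
force: [3.0, 0.2, 0.4]
finger_gap: 0.0557
```

Emit:
{"fn": "move_arm", "kwargs": {"steps": [[[0,0,0,0],[0,0,0,0]]]}}

```text
time: 4.2
tool_pos: [0.5783, 0.2596, 0.0567]
tcp_rot: [1.584, 0.915, -1.577]
force: [4.9, 0.0, 4.4]
finger_gap: 0.0563
```

```bash
python3 - <<'E'
from h import *
p,R,o=tool();print(p,R.round(3),o["q"],o["time"])
s=get_image("scene");d=get_image("side");cv2.imwrite("pics/s2.png",s)
crop(s,240,205,400,325,5,"s2c.png")
E
```

```text
[0.57828952 0.25960319 0.05671774] [[ 0.004  0.868 -0.497]
 [ 0.001 -0.497 -0.868]
 [-1.     0.003 -0.003]] [ 2.43516012e-01  3.73186218e-01  1.69091201e+00 -3.70428783e-04
  1.07344583e+00  7.64120545e-01] 4.2
```

View pics/s2c.png

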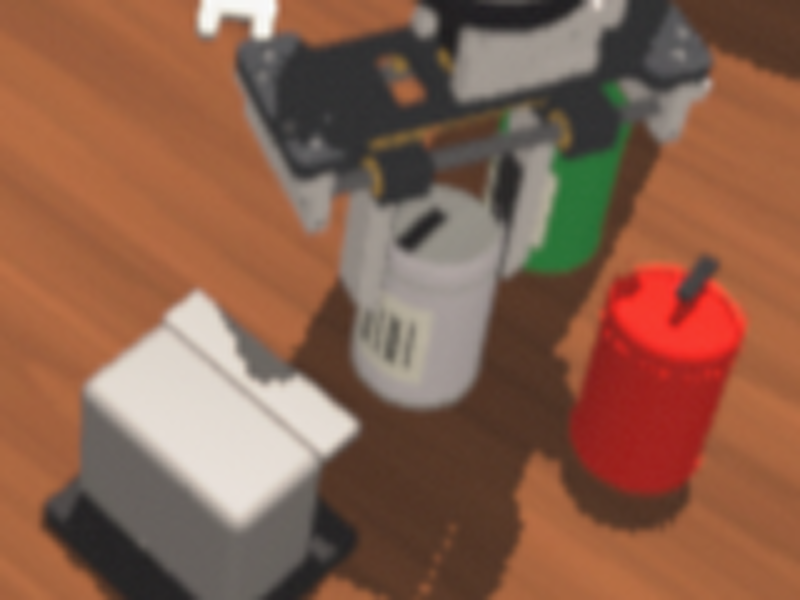

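The can stands upright in the fingers, with the rib running from (440,215) to (402,245) in the crop, pointing at the scanner.

```bash
python3 - <<'E'
from h import *
S=camera_model("scene");C1=lambda u,v:(240+u/5,205+v/5)
a=plane(S,*C1(440,214),.101);b=plane(S,*C1(403,245),.101);print(a,b,np.degrees(np.arctan2(b[1]-a[1],b[0]-a[0])))
c=np.array([.578,.2585])
print(np.degrees(np.arctan2(b[1]-c[1],b[0]-c[0])),np.degrees(np.arctan2(.2505-c[1],.691-c[0])))
E
```

```text
[0.57898193 0.25824876 0.101     ] [0.60304501 0.25651997 0.101     ] -4.109294652853891
-4.520334631639147 -4.049581703271384
```

Emit:
{"fn": "move_arm", "kwargs": {"steps": [[[0,0,0,0],[0,0,0,0],[0,0,0,0],[-50,0,0,0],[-100,0,0,0],[-160,0,0,0],[-200,0,0,0],[-200,0,0,0]]], "claw": 80}}

```text
time: 5.3
tool_pos: [0.5782, 0.26, 0.2596]
tcp_rot: [1.588, 0.913, -1.576]
force: [-0.6, -0.7, -0.9]
finger_gap: 0.0798
```

```bash
python3 - <<'E'
from h import *
np.set_printoptions(precision=4,suppress=True)
p,R,o=tool();print(p,o["time"],o["q"])
s=get_image("scene");d=get_image("side");w=get_image("wrist");cv2.imwrite("pics/s3.png",s);cv2.imwrite("pics/d3.png",d);cv2.imwrite("pics/w3.png",w)
a=cv2.resize(s[225:305,280:390],None,fx=4,fy=4,interpolation=cv2.INTER_CUBIC);b=cv2.resize(w,(440,330));cv2.imwrite("pics/x3.png",np.vstack([a[:,:440],b])[:600])
E
```

```text
[0.5782 0.26   0.2596] 5.3 [0.2439 0.1645 1.5518 0.0002 1.4183 0.7661]
```

View pics/x3.png

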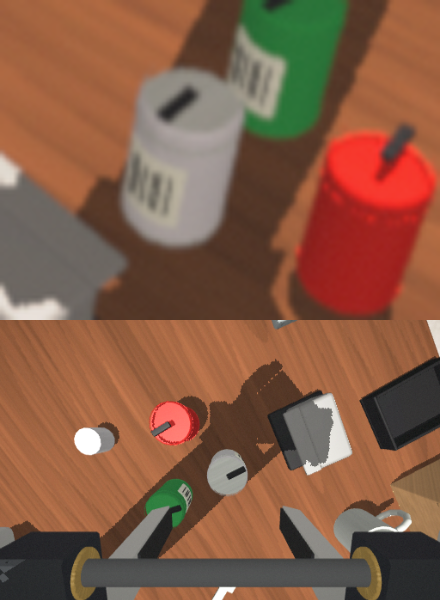

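The can stands upright and released, its rib pointing straight at the scanner. Next I go over the rack and turn the jaws along the row.

Emit:
{"fn": "move_arm", "kwargs": {"steps": [[[-10,26,46,8],[-20,53,93,16],[-20,80,140,24],[-20,107,187,32],[-20,134,234,40],[-20,161,281,48],[-20,188,328,56],[-20,215,375,64],[-20,241,421,70],[-20,241,421,70]]], "claw": 60}}

```text
time: 6.7
tool_pos: [0.5739, -0.2282, 0.2721]
tcp_rot: [-2.122, 0.188, 2.132]
force: [-1.1, 0.6, -0.3]
finger_gap: 0.06
```

```bash
python3 - <<'E'
from h import *
import json
np.set_printoptions(precision=4,suppress=True)
m=camera_model("wrist");im=get_image("wrist");cv2.imwrite("pics/w4.png",im)
json.dump({k:np.array(v).tolist() for k,v in m.items()},open("w4.json","w"))
p,R,o=tool();print(p,R,o["q"],o["time"])
for n,X in dict(mid=[.5826,-.2283,.113],thin=[.5325,-.2189,.1575],bot=[.608,-.2345,.0875]).items(): print(n,1.5*proj(m,X))
cv2.imwrite("pics/w4b.png",cv2.resize(im,None,fx=1.5,fy=1.5,interpolation=cv2.INTER_CUBIC))
E
```

```text
[ 0.5742 -0.2264  0.2725] [[-0.0041 -0.1744 -0.9847]
 [ 0.003  -0.9847  0.1744]
 [-1.     -0.0022  0.0046]] [-0.5591  0.1251  1.5723  0.0004  1.4492  1.1869] 6.75
mid [391.1011 261.8721]
thin [390.2155 345.2647]
bot [393.2614 224.4915]
```

View pics/w4b.png

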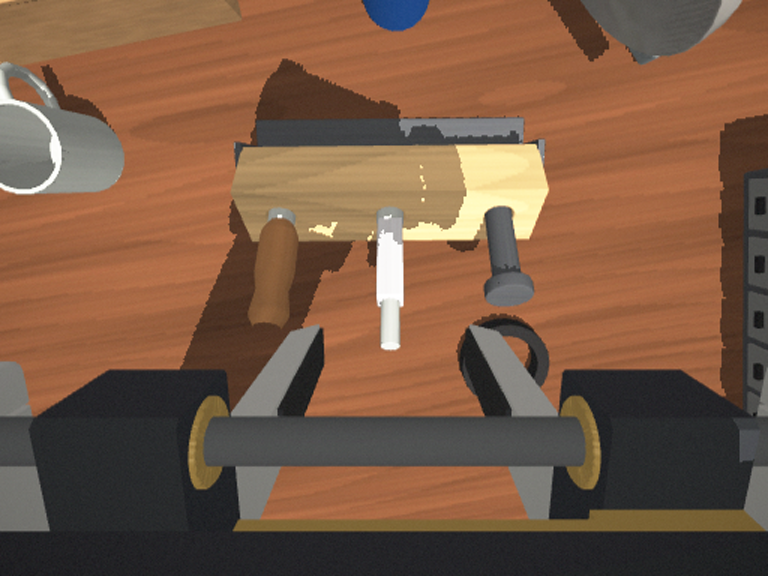

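```bash
python3 - <<'E'
from h import *
import json
np.set_printoptions(precision=4,suppress=True)
m=json.load(open("w4.json"));S=camera_model("scene");D=camera_model("side")
W=lambda u,v:ray(m,u/1.5,v/1.5)
C2=lambda u,v:(115+u/5,110+v/5);C4=lambda u,v:(280+u/5,180+v/5)
print("thin",tri([W(391,347),ray(S,*C2(375,90)),ray(D,*C4(157,184))]))
print("htop",tri([W(390,303),ray(S,*C2(338,142)),ray(D,*C4(215,222))]))
# ridge corners: scene (108,135)left end,(415,390)right ; wrist
print("ridge +y end", tri([W(237,147),ray(S,*C2(340,370)),]))
for u,v in [(237,147),(545,147),(390,147)]: print("top@.106",plane(m,u/1.5,v/1.5,.106))
for u,v in [(245,240),(545,238)]: print("low edge",plane(m,u/1.5,v/1.5,.06))
for u,v in [(390,213),(280,215),(498,210)]: print("mouth .085",plane(m,u/1.5,v/1.5,.085))
E
python3 - <<'E'
import sys;sys.path.insert(0,'.')
from h import *
im=cv2.imread("pics/w4.png");crop(im,150,80,370,245,3.6,"../pics/w4c.png")
E
```

```text
thin (array([ 0.5319, -0.2192,  0.1577]), [np.float64(0.0006436408544704317), np.float64(0.0006035795145214287), np.float64(0.00024326402672648654)])
htop (array([ 0.557 , -0.2255,  0.1334]), [np.float64(0.0027779723292325927), np.float64(0.0011996361549022094), np.float64(0.0036789201693168674)])
ridge +y end (array([ 0.6711, -0.1217,  0.1062]), [np.float64(0.017757399521439787), np.float64(0.017757399521439707)])
top@.106 [ 0.6859 -0.1316  0.106 ]
top@.106 [ 0.6456 -0.3548  0.106 ]
top@.106 [ 0.6659 -0.2425  0.106 ]
low edge [ 0.6152 -0.1037  0.06  ]
low edge [ 0.5705 -0.3625  0.06  ]
mouth .085 [ 0.6173 -0.2335  0.085 ]
mouth .085 [ 0.6315 -0.1456  0.085 ]
mouth .085 [ 0.6042 -0.3197  0.085 ]
```

```bash
python3 -c "
from h import *
im=cv2.imread('pics/w4.png');crop(im,150,80,370,245,3.6,'w4c.png')"
```

```text
(no output)
```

View pics/w4c.png

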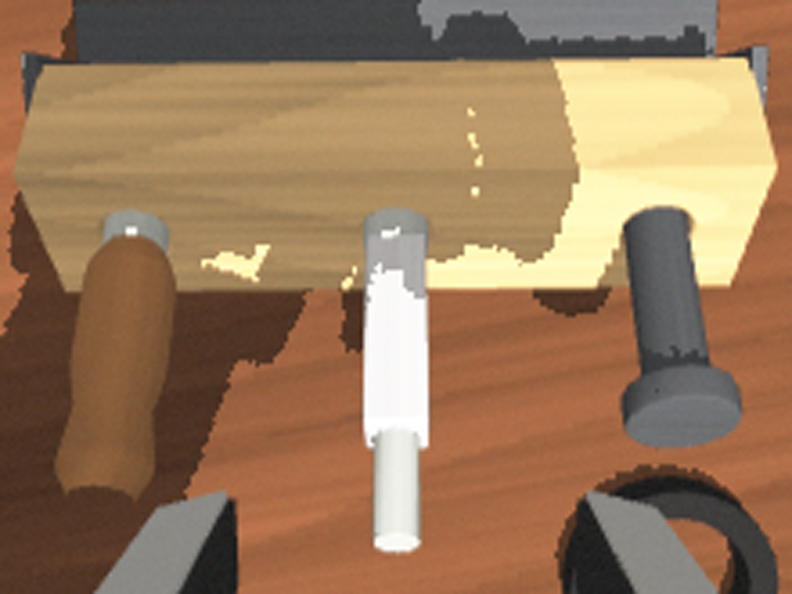

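```bash
python3 - <<'E'
from h import *
import json
np.set_printoptions(precision=4,suppress=True)
m=json.load(open("w4.json"));p,R,o=tool()
K=lambda u,v,z:plane(m,150+u/3.6,80+v/3.6,z)
rl=K(15,172,.106);rr=K(777,165,.106);rc=K(396,168,.106);print("ridge",rl,rr,rc,np.linalg.norm(rl-rr),"dir",np.degrees(np.arctan2(*(rl-rr)[1::-1])),"tool y",np.degrees(np.arctan2(R[1,1],R[0,1])))
thin=np.array([.5319,-.2192,.1577])
bot=K(395,240,.0875);print("bot",bot)
ax=thin-bot;print(ax/np.linalg.norm(ax),np.linalg.norm(ax),"lean",np.degrees(np.arccos(ax[2]/np.linalg.norm(ax))))
for n,X in dict(thin=thin,bot=bot,mid=thin-.07*ax/np.linalg.norm(ax),ridge=rc).items(): print(n,"tool coords from TCP",np.round(1000*R.T@(X-p),1))
E
```

```text
ridge [ 0.6555 -0.119   0.106 ] [ 0.6152 -0.3547  0.106 ] [ 0.6355 -0.237   0.106 ] 0.23904529688593149 dir 80.30619007208678 tool y -100.04537128798735
bot [ 0.6121 -0.2322  0.0875]
[-0.7468  0.1213  0.6539] 0.10734824483317669 lean 49.160190145528446
thin tool coords from TCP [115.    0.6  42.4]
bot tool coords from TCP [184.8  -0.4 -39.1]
mid tool coords from TCP [160.5  -0.1 -10.8]
ridge tool coords from TCP [166.2   0.2 -62.9]
```

Emit:
{"fn": "move_arm", "kwargs": {"steps": [[[30,0,-11,0],[80,0,-11,0],[130,0,-11,0],[160,0,-11,0],[178,0,-11,0],[178,0,-11,0]]]}}

```text
time: 7.5
tool_pos: [0.5855, -0.2261, 0.0959]
tcp_rot: [-2.128, 0.182, 2.134]
force: [-0.6, 0.7, 0.1]
finger_gap: 0.0601
```

```bash
python3 - <<'E'
from h import *
np.set_printoptions(precision=4,suppress=True)
p,R,o=tool();print(p,o["time"],o["force"])
s=get_image("scene");d=get_image("side");w=get_image("wrist")
a=cv2.resize(s[100:230,110:240],(400,400),interpolation=cv2.INTER_CUBIC);b=cv2.resize(d[170:300,280:410],(400,400),interpolation=cv2.INTER_CUBIC)
cv2.imwrite("pics/x5.png",np.hstack([a,b]));cv2.imwrite("pics/w5.png",w)
E
```

```text
[ 0.5855 -0.2261  0.0959] 7.5 [-0.5642  0.6527  0.0517]
```

View pics/x5.png

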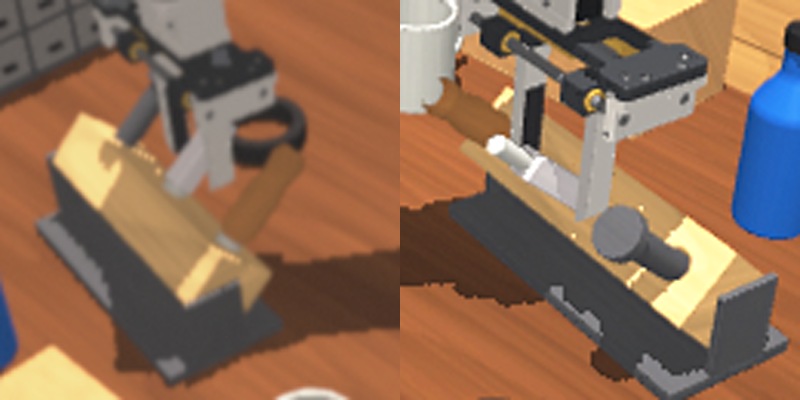

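View pics/w5.png

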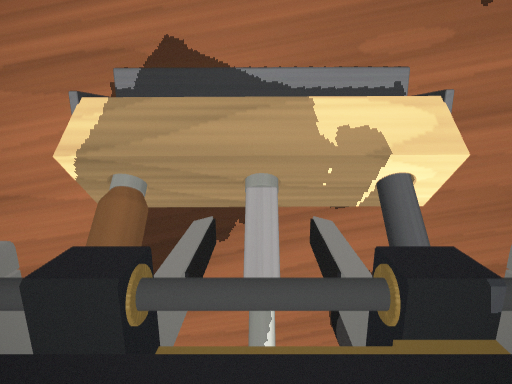

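The fingers straddle the square handle, clear of the reamer and the punch. Closing the gripper.

Emit:
{"fn": "move_arm", "kwargs": {"steps": [[[0,0,0,0],[0,0,0,0],[0,0,0,0],[0,0,0,0],[0,0,0,0],[0,0,0,0]]], "claw": 10, "newtons": 35}}

```text
time: 8.4
tool_pos: [0.5864, -0.2273, 0.0976]
tcp_rot: [-2.131, 0.185, 2.131]
force: [0.3, 2.0, 1.2]
finger_gap: 0.0197
```

Emit:
{"fn": "move_arm", "kwargs": {"steps": [[[-7,0,7.5,0],[-14,0,15,0],[-21,0,22,0],[-28,0,29,0],[-35,0,37,0],[-40,0,42,0],[-40,0,42,0]]]}}

```text
time: 9.28
tool_pos: [0.5448, -0.2205, 0.138]
tcp_rot: [-2.132, 0.186, 2.13]
force: [0.1, 0.2, -2.7]
finger_gap: 0.0197
```

```bash
python3 - <<'E'
from h import *
np.set_printoptions(precision=4,suppress=True)
p,R,o=tool();print(p,o["time"],o["force"])
s=get_image("scene");d=get_image("side");w=get_image("wrist")
a=cv2.resize(s[100:230,110:240],(400,400),interpolation=cv2.INTER_CUBIC);b=cv2.resize(d[170:300,280:410],(400,400),interpolation=cv2.INTER_CUBIC)
cv2.imwrite("pics/x6.png",np.hstack([a,b]));cv2.imwrite("pics/w6.png",w)
E
```

```text
[ 0.5448 -0.2205  0.138 ] 9.275 [ 0.1126  0.1629 -2.7059]
```

View pics/x6.png

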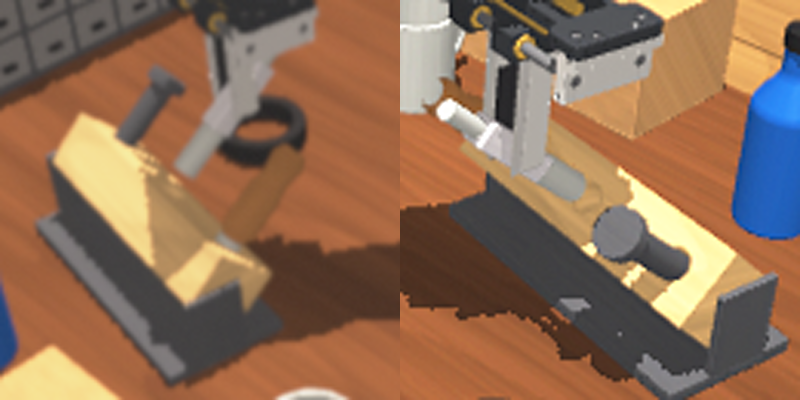

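View pics/w6.png

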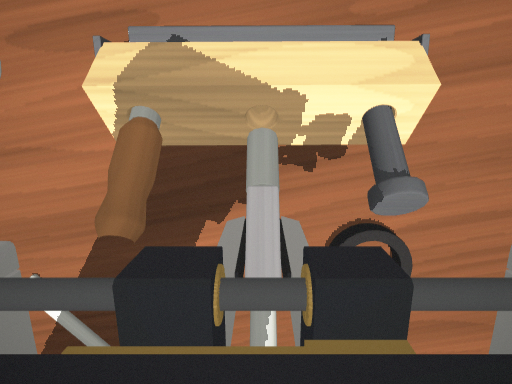

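The gauge is out of its hole, still leaning about 47°, and the neighbours are untouched. The tool can only spin about its own axis. So I will turn the gauge level by setting its plug on the fixed rack's ridge and lowering the fingers, which pivots it about the pads.

Emit:
{"fn": "move_arm", "kwargs": {"steps": [[[-30,0,0,0],[-35,0,-15,0],[-35,0,-30,0],[-35,0,-45,0],[-35,0,-52,0],[-25,0,-52,0],[-25,0,-52,0]]]}}

```text
time: 10.3
tool_pos: [0.5948, -0.2286, 0.1605]
tcp_rot: [-2.127, 0.183, 2.134]
force: [0.2, -0.2, -3.8]
finger_gap: 0.0197
```

```bash
cat > look.py <<'E'
import sys
from h import *
np.set_printoptions(precision=4,suppress=True)
p,R,o=tool();print(p,o["time"],o["force"],o["finger_gap"])
s=get_image("scene");d=get_image("side")
n=sys.argv[1];cv2.imwrite(f"pics/s{n}.png",s);cv2.imwrite(f"pics/d{n}.png",d)
a=cv2.resize(s[90:220,110:240],(400,400),interpolation=cv2.INTER_CUBIC);b=cv2.resize(d[150:280,280:410],(400,400),interpolation=cv2.INTER_CUBIC)
cv2.imwrite(f"pics/x{n}.png",np.hstack([a,b]))
E
python3 look.py 7
```

```text
[ 0.5948 -0.2286  0.1605] 10.3 [ 0.208  -0.2077 -3.805 ] 0.01970337908604276
```

View pics/x7.png

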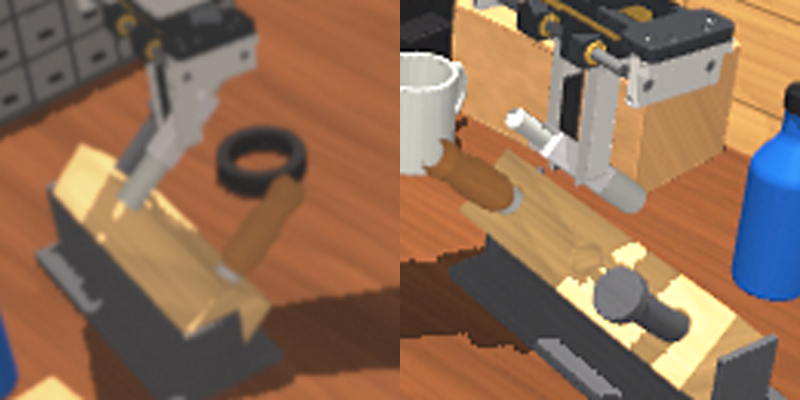

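Emit:
{"fn": "move_arm", "kwargs": {"steps": [[[12,0,-3,0],[20,0,-3,0],[25,0,-2,0],[32,0,5,0],[36,0,8,0],[41,0,12,0],[46,0,15,0],[50,0,17,0],[50,0,17,0]]], "newtons": 15}}

```text
time: 11.52
tool_pos: [0.5785, -0.2262, 0.1116]
tcp_rot: [-2.128, 0.185, 2.133]
force: [-0.6, 0.6, -1.5]
finger_gap: 0.0201
```

```bash
python3 look.py 8
```

```text
[ 0.5785 -0.2262  0.1116] 11.525 [-0.6161  0.5924 -1.4536] 0.02006799062485806
```

View pics/x8.png

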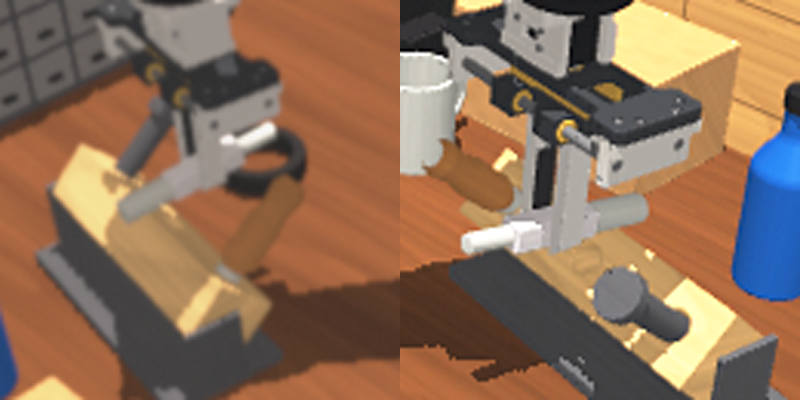

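It pivots as intended: the thin end is now at (270,130) and the plug end at (125,208) in the left crop. Measuring the tilt.

```bash
cat > tilt.py <<'E'
from h import *
def tilt(st,sp,dt,dp,k=130/400,so=(110,90),do=(280,150)):
    S=camera_model("scene");D=camera_model("side")
    s=lambda q:ray(S,so[0]+q[0]*k,so[1]+q[1]*k); d=lambda q:ray(D,do[0]+q[0]*k,do[1]+q[1]*k)
    t,e1=tri([s(st),d(dt)]);p,e2=tri([s(sp),d(dp)]);a=t-p
    print("thin",t.round(4),"plug",p.round(4),"len",np.linalg.norm(a).round(4),"from vertical",np.degrees(np.arccos(a[2]/np.linalg.norm(a))).round(1),np.round(e1+e2,4))
E
python3 -c "
from tilt import *
tilt((270,130),(125,208),(70,240),(243,208))"
```

```text
thin [ 0.5131 -0.2142  0.1365] plug [ 0.6528 -0.2443  0.1164] len 0.1444 from vertical 82.0 [0.0008 0.0008 0.0031 0.0031]
```

Now 82° from vertical, so about 8° more. Then I firm up the grip and lift.

Emit:
{"fn": "move_arm", "kwargs": {"steps": [[[4,0,1,0],[8,0,2,0],[9,0,2,0],[9,0,2,0]]]}}

```text
time: 12.12
tool_pos: [0.5772, -0.2259, 0.1032]
tcp_rot: [-2.13, 0.185, 2.131]
force: [-1.8, -0.5, -1.3]
finger_gap: 0.0198
```

Emit:
{"fn": "move_arm", "kwargs": {"steps": [[[0,0,0,0],[0,0,0,0],[0,0,0,0],[-30,0,0,0],[-60,0,0,0],[-90,0,10,0],[-130,0,20,0],[-170,0,20,0],[-200,0,20,0],[-200,0,20,0]]], "newtons": 45}}

```text
time: 13.38
tool_pos: [0.5588, -0.2232, 0.306]
tcp_rot: [-2.137, 0.188, 2.127]
force: [1.1, 0.3, -3.0]
finger_gap: 0.0195
```

```bash
python3 look.py 9; python3 - <<'E'
from h import *
s=cv2.imread("pics/s9.png");d=cv2.imread("pics/d9.png")
cv2.imwrite("pics/x9b.png",np.hstack([cv2.resize(s[0:200,70:270],(400,400)),cv2.resize(d[50:250,220:420],(400,400))]))
E
```

```text
[ 0.5588 -0.2232  0.306 ] 13.375 [ 1.1468  0.3229 -3.0342] 0.019530674393072562
```

View pics/x9b.png

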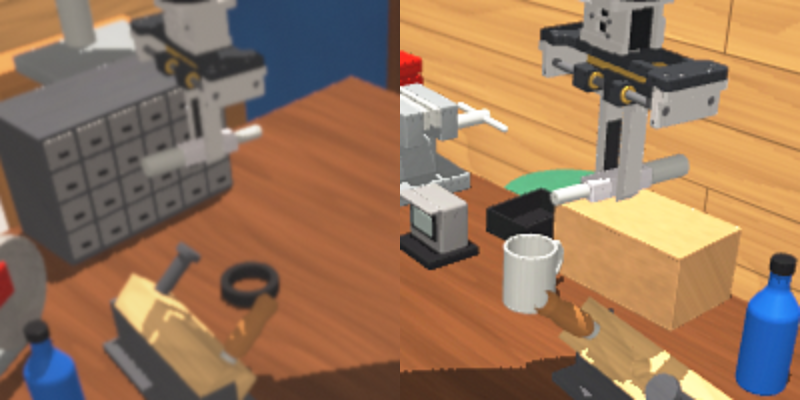

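```bash
python3 -c "
from tilt import *
tilt((260,132),(149,166),(157,196),(285,165),.5,(70,0),(220,50))"
python3 - <<'E'
from h import *
w=get_image("wrist");cv2.imwrite("pics/w10.png",w)
s=get_image("scene");d=get_image("side");print(observe()["time"],observe()["tool_pos"],observe()["joint_velocities"].round(4))
cv2.imwrite("pics/f10.png",np.vstack([np.hstack([cv2.resize(s,(400,300)),cv2.resize(d,(400,300))]),np.hstack([cv2.resize(w,(400,300)),cv2.resize(s[225:305,280:387],(400,300))])]))
E
```

```text
thin [ 0.49   -0.211   0.3184] plug [ 0.6313 -0.2421  0.3188] len 0.1447 from vertical 90.2 [0.0017 0.0017 0.0021 0.0021]
13.625 [ 0.55686407 -0.222097    0.30085333] [ 0.0017 -0.0015 -0.009  -0.0011  0.0009 -0.0014]
```

View pics/f10.png

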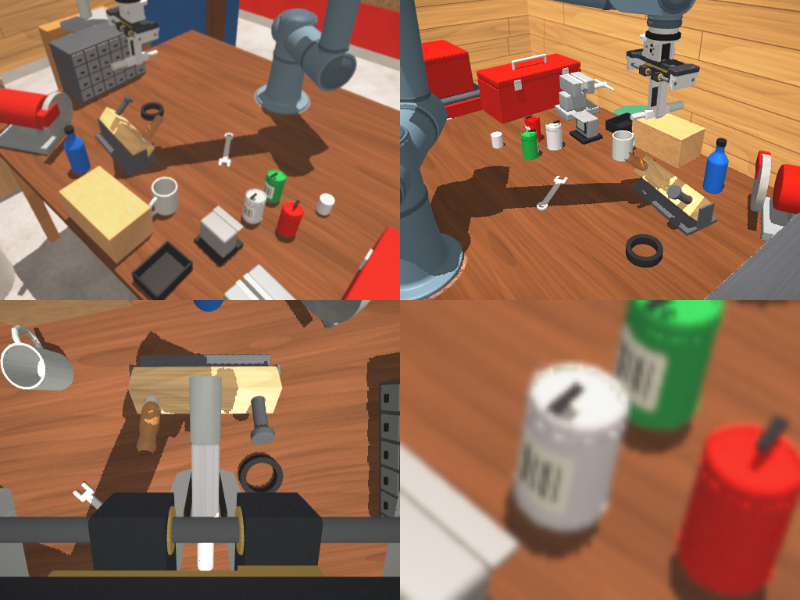

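The gauge is level at 90.2° and 0.32 m up. The can still faces the scanner, and the other tools, mug and spanner are in place. I'll let it rest for a second to check that it does not droop.

Emit:
{"fn": "move_arm", "kwargs": {"steps": [[[0,0,0,0],[0,0,0,0],[0,0,0,0],[0,0,0,0],[0,0,0,0],[0,0,0,0],[0,0,0,0],[0,0,0,0]]]}}

```text
time: 14.62
tool_pos: [0.5577, -0.2226, 0.3035]
tcp_rot: [-2.131, 0.185, 2.131]
force: [0.1, -0.2, -3.4]
finger_gap: 0.0198
```

```bash
python3 look.py 11; python3 - <<'E'
from h import *
s=cv2.imread("pics/s11.png");d=cv2.imread("pics/d11.png");s9=cv2.imread("pics/s9.png")
cv2.imwrite("pics/x11b.png",np.hstack([cv2.resize(s[0:200,70:270],(400,400)),cv2.resize(d[50:250,220:420],(400,400))]))
S=camera_model("scene")
a0=cv2.imread("pics/s3.png");print("can region diff s3",np.abs(a0[235:290,305:340].astype(int)-s[235:290,305:340]).mean())
E
```

```text
[ 0.5577 -0.2226  0.3035] 14.625 [ 0.1264 -0.1741 -3.4179] 0.01979950025398438
can region diff s3 25.845194805194804
```

View pics/x11b.png

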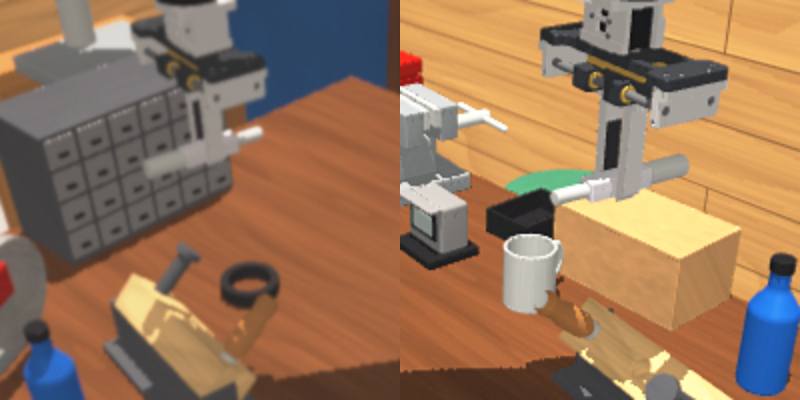

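```bash
python3 -c "
from bench import ticket
print(ticket.hand_in())"
```

```text
the job is handed in; nothing more can be done
None
```

I finished both parts of the job and handed it in at about 14.6 s of the 64 s; no verdict was reported.

- **Can:** I gripped it from above where it stood, turned it 98° clockwise and let go. While still gripped, its label pointed at -4.1°, and the window lies at -4.0° from the can. After release the rib was within about 1 pixel of that, and the can was upright.
- **Gauge:** I drew it along its hole axis, then turned it level by resting the plug on the rack's ridge and lowering the fingers, because the tool can only spin about its own axis. It is held with 45 N. Measured from two cameras it was 90.2° from vertical, about 0.32 m up and touching nothing else. A second later it was at the same pixels, with no droop.
- **Other items:** The reamer, punch, cup and spanner looked unmoved in the pictures.
- **Checks that disagreed or were inconclusive:**
  - My first estimates of the label angle (86° to 101°) and of the window's sideways position (0.238 to 0.254 m) varied between views, but this is within the tolerance.
  - The two-camera gauge length came out 5 mm short of 150 mm, so the tilt is good to a few degrees.
  - An automatic before/after comparison of the can's image differed. I put that down to the arm's shadow and relied on the rib check.

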